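Find the vacuum sealer's flush release and let its lid up

TASK

The vacuum sealer has finished and its lid is still locked down. Feel along the bare steel panel in front of the lid with the tips of the shut fingers, resting lightly on it, until you find the flush release pad, then press the pad in until the catch lets go and the lid springs up by itself. Do not pry, lift or touch the lid, do not lean hard on the panel, leave the other things on the table where they are, and finish with the hand clear.

Things in the scene. Friction and masses are not known exactly. Their poses are not given: they have to be found in the camera images.
- sealer: Countertop vacuum sealer, fixed on the table: 260 mm deep (x), 400 wide (y), 95 high, black case, grey lid at the rear. Origin at the centre of its underside, on the table; z up, +x to its rear, -x to its front (nearest the robot). In front of the lid lies a level bare steel panel: x -130 to -40 mm, y -168 to +168, top at z = 75; black end cheeks beyond it reach z = 76.
- panel_mid (a point): Middle of the bare steel panel, on its surface: sealer frame (-85, 0, 75) mm, axes as the sealer's. One release pad is let into the panel, centred on the line through this point along its y; how far along differs from machine to machine, the pad's centre lying anywhere from -140 to +140 mm.
- release (a joint): Travel (m) of the release pad: a plain steel rectangle like the panel, 38 mm along sealer x by 45 along y, 1 mm gap all round, seen as a faint outline. At 0 it is up, its face level, 2.5 mm below the panel, so a fingertip drops in. Pushed straight down it starts to move at 3 N and is fully in, 0.006, at about 7 N. The catch lets go at about 0.004. It springs back.
- lid (a joint): Opening angle of the lid, rad: 0 shut and locked (may read up to 0.01), 0.38 fully up. Grey lid 161 mm deep, 396 wide, 33 thick, top at z = 95 when shut; hinge along the rear at sealer x = +125, z = 62; front edge at x = -36. Once unlatched a spring throws it up within a second and keeps it there, front edge then about 155 mm above the table and 20 mm farther to the rear.
- bowl: Bystander: steel bowl with lemons, 200 mm across, 70 mm high, loose on the table. Origin at the centre of its underside.
- carton: Bystander: small upright carton 45 x 75 x 105 mm high, loose. Origin at the centre of its underside.
- jar: Bystander: spice jar 56 mm across, 100 mm high, loose. Origin at the centre of its underside.

How it is judged:
By the outcome, as a careful person would: the job done as asked, in the order asked, and still so for the second after the job is handed in, with the robot touching nothing.
It also fails if it takes over 72 s, if anything falls off the work surface, if the arm or the gripper's body presses on something with over 40 N, if the wrist force passes 120 N, or if a joint passes its speed limit or range.

ROBOT

A 7-joint arm with a two-finger parallel gripper is mounted at the origin on the work surface. World frame = base frame: x ahead of the robot, y to its left, z up, the work surface at z = 0. Lengths are in m, angles in rad, forces in N, time in s.
With the tool pointing down it reaches from about 0.4 to 0.85 m from the base axis. Payload 10.4 kg.
Tool frame: the origin (TCP) lies at the very end of the fingers, on their centre line; the grasp point (between the pads) lies 19 mm behind it; z points along the fingers, y is the line along which they close (so a half turn about z gives the same grasp; the last joint's range is limited). The gripper opens to 85 mm and grips with 20 to 120 N. Pads are 22 mm wide; open, the fingers measure 114 mm over their backs; the gripper's body (76 mm by 85 mm) begins 54 mm behind the grasp point. The pads swing forward as they close: fully open they stand 13 mm farther back than shut.
Start: joints at [-1.22, 0.332, -0.065, 1.46, 0.022, 1.35, -0.088], TCP at [0.228, 0.582, 0.231] pointing down, gripper open.
Joint ranges: [-2.6, 2.6], [-0.5, 2.12], [-1.47, 1.34], [0.16, 2.42], [-1.27, 4.41], [0.06, 2.06], [-2.6, 2.6]. Speed limits (rad/s): [2.22, 2.22, 2.79, 2.79, 3.14, 3.14, 3.14].

INTERFACE

Orientations are given as a rotation vector (axis times angle).
In Python, from workcell import read_state, eyes, r, models gives the robot as it stands. The module is installed in compiled form; this text tells all that it offers.
- The arm moves only by the shell command python3 -m handwheel 'ROWS' [FORCE]. ROWS is JSON, one flat list of numbers, 7 for each row, row after row: the turn, a rotation vector about the tool's x, y, z in degrees, then the shift along the tool's x, y, z in mm, then the opening, from 0 (shut) to 1 (fully open). In form: [rx, ry, rz, x, y, z, jaw, rx, ry, rz, x, y, z, jaw, ...]. A call has 1 to 10 rows; each row is the pose to reach, as a shift and turn from the pose commanded when the call began, along the tool's axes at that moment; what a row does not reach only later rows make up. A row lasts 1/8 s, in which the tool goes at most 62.5 mm and 10.7 degrees, less where a joint would pass 70% of its speed; a pose out of reach is approached as far as the arm can. A call with a gripper value outside its range is refused whole. The fingers move at their own pace and stop on an object; FORCE is the grip in N (left out, the last holds). Time passes only in rows, so rows that repeat a pose let the fingers close. It gives the time, the measured TCP pose, the force, the opening and the grip force at its end, in the units of the state.
- read_state(): the state, without advancing time (a new reading comes with each control period).
- eyes.capture(name): name is "side" or "top" or "wrist"; returns a dict with "frame" (420x560x3 uint8, blue, green, red), "vfov" (degrees; the focal length in pixels is half the picture's height over the tangent of half this angle, whatever the lens; pixels are square), "cx", "cy" (the principal point, pixels), "k1" (the pictures are not rectified: a ray, as slopes to the right and down, at radius r is drawn at 1 + k1 r^2 times it, then the intrinsics apply), "xyz" and "rotation" of the camera in the world. Camera axes: x right, y up, looking along -z (the intrinsics and any distortion apply to the point x, -y, -z); pixel columns grow to the right and rows downward; lengths in m; the calibration is good to about 2 mm. A picture is of the moment at which its call begins. There is no depth.
- r.hand_in(): hands the job in; it is judged then, once.
Trained networks look in a picture, given as the dict that the camera call returned (one of the last four; its "shot" number tells which), for a name from the list of things; names that differ only in an ending like _2 or _b are one class to them, and where a whole thing is asked for, a point or a joint stands for the part that bears it (a point fixed in the world has none). Each returns a list of dicts, best first, with "confidence" (0 to 1); they miss things now and then, are a little off and sometimes report something else, mostly with a low value. They report only what shows in the picture. A call takes as long as a camera call.
- models.recognise(picture, target): "point" ([x, y, z] in m, in world coordinates, good to about 4 mm: the middle of the surface that is visible of it).
- models.silhouettes(picture, target): "region" (420x560 bool, what is visible of it).
The state is a dict: "time_s": time; "joints": joint angles; "joint_velocities": joint speeds; "tau": joint torques, N m; "position": TCP position; "tool_rot": TCP orientation; "wrist_force": force on the tool from outside, world axes, zero at the start; "wrist_torque": the same for the moment, N m; "opening": finger opening in m; "grip_force": force on a finger pad.
Only numpy, scipy, OpenCV 4.12 (cv2) and the standard library are available. Lean on these libraries where they do the work, as an engineer would, in place of code of your own. Each camera call takes 0.05 s, during which the arm holds its last target. There are 200 camera calls.

## Working session

There is one attempt and no reset: what is moved stays moved. The work goes in short steps, Python scripts to look and compute and a shell command to move; the robot and the scene stay as the last step left them, time stands still between calls to the robot, and variables do not carry over. Pictures are saved under pics/ and viewed, at most 10 in all, crops included, and the job is handed in when it is done.

```bash
mkdir -p pics; cat > h.py <<'E'
import numpy as np, cv2
from scipy.spatial.transform import Rotation as R
from workcell import read_state, eyes, r, models
def K(c):
    f=210/np.tan(np.radians(c["vfov"])/2); return f
def rot(c):
    m=np.array(c["rotation"],float)
    return m if m.shape==(3,3) else R.from_rotvec(m).as_matrix()
def proj(c,P):
    p=(np.atleast_2d(P)-np.array(c["xyz"]))@rot(c)
    s=np.c_[p[:,0],-p[:,1]]/-p[:,2:3]
    s=s*(1+c["k1"]*(s**2).sum(1,keepdims=True))
    return s*K(c)+[c["cx"],c["cy"]]
def plane(c,uv,z):
    d=(np.atleast_2d(uv)-[c["cx"],c["cy"]])/K(c); s=d.copy()
    for _ in range(30): s=d/(1+c["k1"]*(s**2).sum(1,keepdims=True))
    v=np.c_[s[:,0],-s[:,1],-np.ones(len(s))]@rot(c).T
    o=np.array(c["xyz"]); return o+v*((z-o[2])/v[:,2:3])
E
python3 - <<'E'
from h import *
s=read_state(); print({k:np.round(v,3).tolist() for k,v in s.items()})
for n in ["side","top"]:
    c=eyes.capture(n); cv2.imwrite(f"pics/{n}0.png",c["frame"])
    print(n,c["vfov"],c["cx"],c["cy"],c["k1"],c["xyz"],np.round(rot(c),3).tolist())
    for t in ["sealer","panel_mid","release","lid","bowl","carton","jar"]:
        try: print(t,[(np.round(d["point"],3).tolist(),round(d["confidence"],2)) for d in models.recognise(c,t)[:2]])
        except Exception as e: print(t,e)
E
```

```text
{'time_s': 0.0, 'joints': [-1.22, 0.333, -0.065, 1.461, 0.022, 1.35, -0.088], 'joint_velocities': [-0.0, -0.001, 0.001, 0.0, -0.001, -0.001, -0.001], 'tau': [0.0, -62.545, 0.049, -39.161, 0.016, 0.01, 0.0], 'position': [0.228, 0.582, 0.23], 'tool_rot': [-0.584, -3.087, 0.002], 'wrist_force': [0.44, 0.01, 0.98], 'wrist_torque': [-0.06, -0.009, -0.032], 'grip_force': 0.0, 'opening': 0.085}
side 47.3172536212677 271.4721406635884 207.21862444481607 -0.09477478491405887 [-0.1551914  -0.99807179  1.04538438] [[0.805, 0.349, -0.479], [-0.592, 0.496, -0.635], [0.016, 0.795, 0.607]]
sealer [([0.637, -0.066, 0.096], 0.91)]
panel_mid [([0.634, -0.065, 0.096], 0.63)]
release []
lid [([0.652, -0.036, 0.093], 0.63)]
bowl [([0.53, -0.445, 0.044], 0.73)]
carton [([0.392, 0.419, 0.07], 0.77)]
jar [([0.627, 0.386, 0.063], 0.94)]
top 44.0300196907619 277.03585735073233 205.882904310526 -0.0628752740118615 [ 0.35755209 -0.00163598  1.59912616] [[-0.011, 0.991, -0.131], [-1.0, -0.008, 0.022], [0.02, 0.131, 0.991]]
sealer [([0.652, -0.003, 0.096], 0.84)]
panel_mid [([0.652, -0.006, 0.097], 0.94)]
release [([0.534, -0.014, 0.074], 0.53)]
lid [([0.663, -0.005, 0.096], 0.86)]
bowl [([0.519, -0.465, 0.044], 0.85), ([0.653, -0.007, 0.096], 0.5)]
carton [([0.399, 0.442, 0.108], 0.7)]
jar [([0.633, 0.394, 0.104], 0.97)]
```

View pics/top0.png

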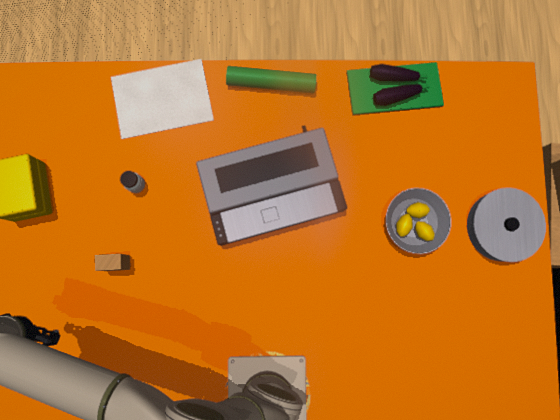

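View pics/side0.png

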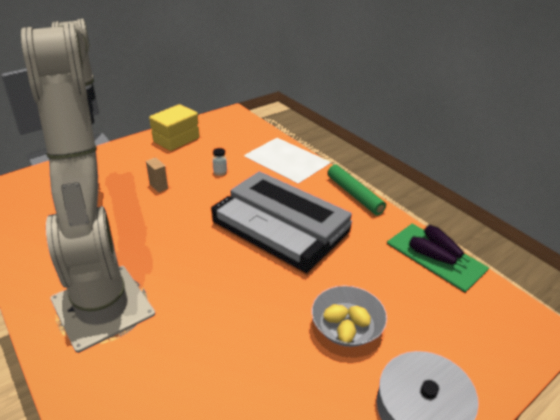

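Top view: sealer at around (270,185) px, turned a bit. The steel panel spans (215,225)–(340,200), with a faint square outline at (270,214). The side view shows part of the same outline at (258,217). Next I'll fit the sealer pose and measure the outline.

```bash
python3 - <<'E'
from h import *
c=eyes.capture("top"); d=eyes.capture("side")
for n,c in (("top",c),("side",d)):
    g=c["frame"].astype(int); sat=g.max(2)-g.min(2); m=((sat<25)&(g.mean(2)>135)).astype(np.uint8)
    if n=="side": m=((sat<25)&(g.mean(2)>115)).astype(np.uint8)
    x,y=map(int,(proj(c,[0.534,-0.014,.075])[0]+[14,4]).round())
    m=cv2.morphologyEx(m,cv2.MORPH_CLOSE,np.ones((5,5)))
    k,l,st,ce=cv2.connectedComponentsWithStats(m); i=l[y,x]; print(n,"comp",i,st[i])
    cn=max(cv2.findContours((l==i).astype(np.uint8),0,2)[0],key=len)[:,0]
    P=plane(c,cn,.075)[:,:2]; rc=cv2.minAreaRect((P*1000).astype(np.float32)); print(rc); print(cv2.boxPoints(rc).round(0).tolist())
    x0,y0=int(x-90),int(y-75)
    im=cv2.resize(c["frame"][y0:y0+130,x0:x0+170],None,fx=4.5,fy=4.5,interpolation=cv2.INTER_CUBIC); cv2.imwrite(f"pics/{n}1.png",im); print(x0,y0)
    for t in ("sealer","lid"):
        for q in models.silhouettes(c,t)[:1]:
            w=q["region"].astype(np.uint8); cn=max(cv2.findContours(w,0,2)[0],key=len)[:,0]
            rr=cv2.minAreaRect((plane(c,cn,.095 if t=="lid" else .08)[:,:2]*1000).astype(np.float32)); print(t,q["confidence"],rr)
E
```

```text
top comp 4 [ 198  143  139   99 6340]
((617.527587890625, -8.48236083984375), (254.47457885742188, 367.2350158691406), 15.128194808959961)
[[447.0, 136.0], [543.0, -219.0], [788.0, -153.0], [692.0, 202.0]]
194 143
sealer 0.66 ((629.5245971679688, -16.746414184570312), (280.32196044921875, 398.6451416015625), 15.131993293762207)
lid 0.69 ((664.9284057617188, -6.0758209228515625), (167.53761291503906, 397.93402099609375), 15.50428581237793)
side comp 11 [ 218  173  133   82 4306]
((622.0568237304688, -7.47589111328125), (271.2562255859375, 392.5078430175781), 15.430264472961426)
[[439.0, 146.0], [544.0, -233.0], [805.0, -161.0], [701.0, 218.0]]
182 149
sealer 0.63 ((601.8895874023438, -39.38934326171875), (335.1652526855469, 447.1678161621094), 14.829967498779297)
lid 0.66 ((652.8916015625, -20.662338256835938), (181.8661651611328, 406.1517333984375), 15.594691276550293)
```

View pics/top1.png

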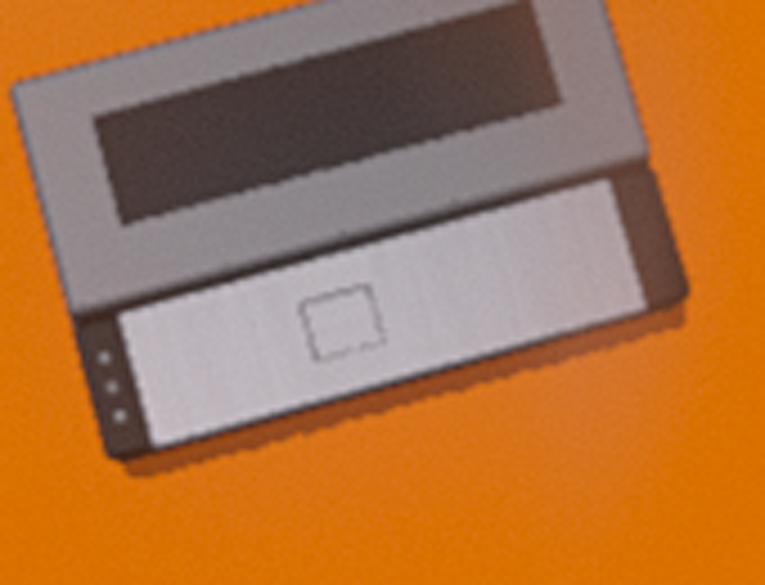

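The crop shows the panel with corners at crop px (120,313), (612,180), (646,308), (152,446). The pad outline has corners at (300,302), (370,285), (384,342), (316,361). I'll turn these into a sealer pose and a move.

```bash
cat >> h.py <<'E'
def rel(Pt,yaw,tilt=0):
    "rows numbers: turn deg (tool), shift mm (tool), to TCP Pt, tool down, tool y along -/+ sealer y"
    s=read_state(); R0=R.from_rotvec(s["tool_rot"]); p0=np.array(s["position"])
    out=[]
    for sg in (1,-1):
        x=np.array([np.cos(yaw),np.sin(yaw),0])*sg; z=np.array([0,0,-1.]); y=np.cross(z,x)
        Rt=R.from_rotvec(np.radians(tilt)*np.array([-np.sin(yaw),np.cos(yaw),0]))*R.from_matrix(np.c_[x,y,z])
        out.append(np.degrees((R0.inv()*Rt).as_rotvec()))
    t=min(out,key=np.linalg.norm)
    return np.round(t,2), np.round(R0.inv().apply(np.array(Pt)-p0)*1000,1)
E
python3 - <<'E'
from h import *
c=eyes.capture("top")
px=lambda a:(np.array(a)+.5)/4.5-.5+[194,143]
P=plane(c,px([[120,313],[612,180],[646,308],[152,446]]),.075)[:,:2]
Q=plane(c,px([[300,302],[370,285],[384,342],[316,361]]),.075)[:,:2]
S=np.array([[-40,168],[-40,-168],[-130,-168],[-130,168]])/1000.
def fit(S,P):
    a=S-S.mean(0); b=P-P.mean(0); th=np.arctan2((a[:,0]*b[:,1]-a[:,1]*b[:,0]).sum(),(a*b).sum())
    M=np.array([[np.cos(th),-np.sin(th)],[np.sin(th),np.cos(th)]]); return th,M,P.mean(0)-M@S.mean(0)
th,M,o=fit(S,P); print("yaw",np.degrees(th),"o",o,"res mm",((S@M.T+o-P)*1000).round(1).tolist())
q=(Q-o)@M; print("pad in sealer mm",(q*1000).round(1).tolist(),(q.mean(0)*1000).round(1))
# side view check
d=eyes.capture("side"); W=np.c_[S@M.T+o,np.full(4,.075)]; W2=np.c_[Q,np.full(4,.075)]
im=cv2.resize(d["frame"][149:279,182:352],None,fx=4.5,fy=4.5,interpolation=cv2.INTER_CUBIC)
for p in np.r_[proj(d,W),proj(d,W2)]: cv2.circle(im,tuple(int(v) for v in (p-[182,149]+.5)*4.5),4,(0,0,255),1)
cv2.imwrite("pics/side1.png",im)
np.savez("pose.npz",th=th,M=M,o=o,pad=q.mean(0))
s=read_state(); print(R.from_rotvec(s["tool_rot"]).as_matrix().round(3).tolist(), s["joints"])
start=M@np.array([-.088,q.mean(0)[1]+.06])+o
print(start, rel([*start,.16],th,-5))
E
```

```text
yaw 14.869291196310291 o [ 0.62326781 -0.01856309] res mm [[0.2, 0.8], [0.2, 1.6], [-1.0, -1.1], [0.6, -1.3]]
pad in sealer mm [[-64.6, 51.6], [-65.9, 4.2], [-104.7, 5.4], [-104.9, 51.7]] [-85.   28.2]
[[-0.931, 0.365, 0.0], [0.365, 0.931, -0.0], [-0.0, -0.0, -1.0]] [-1.2196014   0.33225083 -0.06466414  1.46012483  0.02162024  1.34992864
 -0.0885472 ]
[0.51557602 0.04412073] (array([ -1.58,  -4.83, -36.27]), array([-463.9, -395.6,   71.3]))
```

View pics/side1.png

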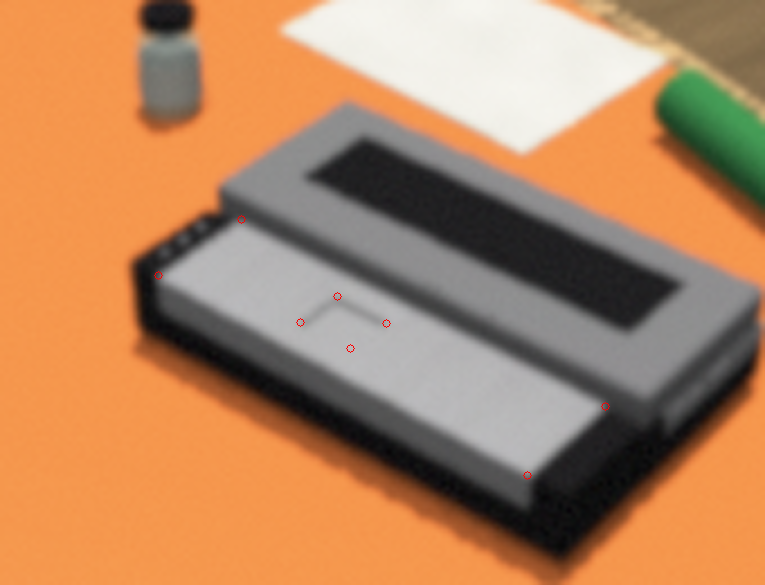

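The fit agrees in both views. In the sealer frame the pad centre is at about (-85, +28) mm, with yaw 14.9°. I'll move to above the panel, 60 mm to the side of the pad, with the fingers shut.

```bash
python3 -m handwheel '[0,0,-10,-60,-51,0,0, 0,-1,-20,-119,-102,0,0, -1,-3,-30,-178,-152,0,0, -1.6,-4.8,-36.3,-238,-203,0,0, -1.6,-4.8,-36.3,-297,-253,0,0, -1.6,-4.8,-36.3,-356,-304,0,0, -1.6,-4.8,-36.3,-416,-355,0,0, -1.6,-4.8,-36.3,-464,-396,20,0, -1.6,-4.8,-36.3,-464,-396,71,0, -1.6,-4.8,-36.3,-464,-396,71,0]' 20
cat > st.py <<'E'
from h import *
import sys
z=np.load("pose.npz"); th,M,o,pad=z["th"],z["M"],z["o"],z["pad"]
s=read_state(); p=np.array(s["position"]); q=(p[:2]-o)@M*1000
print("t",s["time_s"],"sealer xyz mm",q.round(1),(p[2]*1000).round(2),"F",np.round(s["wrist_force"],2),"open",s["opening"])
if len(sys.argv)>3:
    T=[*(M@(np.array([float(sys.argv[1]),float(sys.argv[2])])/1000)+o),float(sys.argv[3])/1000]; print(rel(T,float(th),-5))
E
python3 st.py -88 88 85
```

```text
time_s: 2.45
position: [0.5155, 0.0442, 0.1614]
tool_rot: [-0.396, 3.028, 0.019]
wrist_force: [-0.3, 0.6, -0.4]
opening: -0.0007
grip_force: 0.0
t 2.45 sealer xyz mm [-88.1  88.3] 161.41 F [-0.28  0.61 -0.42] open -0.0006698152225059483
(array([0.04, 0.09, 0.04]), array([ 6.7, -0.3, 76.1]))
```

```bash
python3 -m handwheel '[0,0,0,2,0,40,0, 0,0,0,2.5,0,73,0, 0,0,0,2.5,0,76,0, 0,0,0,2.5,0,76,0, 0,0,0,2.5,0,76,0]'; python3 st.py -84 88 77
```

```text
time_s: 3.08
position: [0.5194, 0.0471, 0.0872]
tool_rot: [-0.396, 3.027, 0.019]
wrist_force: [-0.6, -0.1, 0.7]
opening: -0.0003
grip_force: 0.0
t 3.075 sealer xyz mm [-83.5  90.1] 87.22 F [-0.65 -0.12  0.7 ] open -0.00032253571429689
(array([0.04, 0.12, 0.05]), array([ 1.4, -2.1, 10.1]))
```

```bash
python3 -m handwheel '[0,0,0,0.4,0,5,0, 0,0,0,0.6,0,7,0, 0,0,0,0.7,0,8,0, 0,0,0,0.7,0,8,0]'; python3 st.py; python3 -m handwheel '[0,0,0,0,0,0.7,0, 0,0,0,0,0,0.7,0, 0,0,0,0,0,0.7,0]'; python3 st.py
```

```text
time_s: 3.58
position: [0.5185, 0.0468, 0.0776]
tool_rot: [-0.396, 3.03, 0.018]
wrist_force: [-0.2, -0.4, -0.4]
opening: 0.0
grip_force: 0.0
t 3.575 sealer xyz mm [-84.5  90.1] 77.57 F [-0.19 -0.37 -0.42] open 2.106561518139345e-05
time_s: 3.95
position: [0.5186, 0.0468, 0.0769]
tool_rot: [-0.396, 3.03, 0.018]
wrist_force: [0.8, 0.5, 0.4]
opening: -0.0001
grip_force: 0.0
t 3.95 sealer xyz mm [-84.4  90.1] 76.94 F [0.83 0.53 0.37] open -8.959844562259082e-05
```

```bash
python3 -m handwheel '[0,0,0,0,0,0.7,0, 0,0,0,0,0,0.7,0, 0,0,0,0,0,0.7,0]'; python3 st.py
```

```text
time_s: 4.32
position: [0.5186, 0.0468, 0.0762]
tool_rot: [-0.396, 3.03, 0.018]
wrist_force: [0.1, -0.6, 0.1]
opening: 0.0001
grip_force: 0.0
t 4.325 sealer xyz mm [-84.4  90.1] 76.22 F [ 0.07 -0.58  0.14] open 0.00014545567707478958
```

```bash
for i in 1; do python3 -m handwheel '[0,0,0,0,0,0.4,0, 0,0,0,0,0,0.4,0]' | grep -E 'position|force'; done; python3 st.py
```

```text
position: [0.5187, 0.0469, 0.0758]
wrist_force: [0.7, 0.2, 0.6]
grip_force: 0.2
t 4.575 sealer xyz mm [-84.3  90.1] 75.84 F [0.67 0.24 0.64] open 2.7054159077705956e-06
```

```bash
python3 -m handwheel '[0,0,0,0,0,0.4,0, 0,0,0,0,0,0.4,0]' | grep -E 'wrist_force'; python3 st.py;
```

```text
wrist_force: [-2.8, -0.0, 4.8]
t 4.825 sealer xyz mm [-84.3  90.1] 75.66 F [-2.76 -0.04  4.76] open 8.936306493624344e-05
```

```bash
python3 -m handwheel '[0,0,0,0,0,0.3,0, 0,0,0,0,0,0.3,0]' | grep -E 'wrist_force'; python3 st.py;
```

```text
wrist_force: [-4.2, -0.5, 8.9]
t 5.075 sealer xyz mm [-84.2  90.1] 75.59 F [-4.25 -0.52  8.94] open -0.00024140914271798982
```

```bash
python3 -m handwheel '[0,0,0,-0.1,0,-0.4,0, 0,0,0,-0.1,-3,-0.4,0, 0,0,0,-0.1,-7,-0.4,0, 0,0,0,-0.1,-12,-0.4,0, 0,0,0,-0.1,-12,-0.4,0]' | grep -E 'wrist_force'; python3 st.py;
```

```text
wrist_force: [0.4, 0.6, 3.6]
t 5.7 sealer xyz mm [-84.   77.3] 75.66 F [0.37 0.55 3.64] open 0.00019733148885103197
```

```bash
python3 -m handwheel '[0,0,0,0,-4,-0.05,0, 0,0,0,0,-8,-0.05,0, 0,0,0,0,-12,-0.05,0, 0,0,0,0,-12,-0.05,0]' | grep -E 'wrist_force'; python3 st.py;
```

```text
wrist_force: [-0.7, 1.7, 5.0]
t 6.2 sealer xyz mm [-84.1  65.7] 75.65 F [-0.68  1.71  5.04] open -0.00013248534224677059
```

```bash
python3 -m handwheel '[0,0,0,0,-4,0,0, 0,0,0,0,-8,0,0, 0,0,0,0,-12,0,0, 0,0,0,0,-12,0,0]' | grep -E 'wrist_force'; python3 st.py;
```

```text
wrist_force: [-0.1, 1.3, 5.5]
t 6.7 sealer xyz mm [-84.1  53.7] 75.62 F [-0.08  1.28  5.47] open 0.0003471549712085205
```

```bash
python3 -m handwheel '[0,0,0,0,-3,-0.15,0, 0,0,0,0,-6,-0.15,0, 0,0,0,0,-9,-0.15,0, 0,0,0,0,-9,-0.15,0]' | grep -E 'wrist_force'; python3 st.py;
```

```text
wrist_force: [-0.3, -0.3, 0.3]
t 7.2 sealer xyz mm [-84.7  44.3] 75.28 F [-0.32 -0.26  0.3 ] open 0.0001235382936597115
```

```bash
python3 -m handwheel '[0,0,0,0,-3,0,0, 0,0,0,0,-6,0,0, 0,0,0,0,-9,0,0, 0,0,0,0,-9,0,0]' | grep -E 'wrist_force'; python3 st.py;
```

```text
wrist_force: [0.2, -0.2, 0.1]
t 7.7 sealer xyz mm [-84.2  35.7] 75.69 F [ 0.22 -0.23  0.1 ] open -6.611101280490806e-05
```

```bash
python3 -m handwheel '[0,0,0,0,-4,0.2,0, 0,0,0,0,-7.5,0.4,0, 0,0,0,0,-7.5,0.6,0, 0,0,0,0,-7.5,0.6,0]' | grep -E 'wrist_force'; python3 st.py;
```

```text
wrist_force: [-0.3, 0.0, 0.7]
t 8.2 sealer xyz mm [-84.1  28.6] 75.05 F [-0.26  0.04  0.68] open 0.00025217282103251644
```

```bash
python3 -m handwheel '[0,0,0,0,0,0.5,0, 0,0,0,0,0,0.8,0, 0,0,0,0,0,0.8,0]' | grep -E 'wrist_force'; python3 st.py;
```

```text
wrist_force: [0.5, 0.2, 0.9]
t 8.575 sealer xyz mm [-84.1  28.7] 74.23 F [0.49 0.17 0.94] open 0.00011792896258895639
```

The tip is now 1.4 mm below where it touched the panel, with no load, so it's in the recess. Next I'll press in.

```bash
python3 -m handwheel '[0,0,0,0,0,0.6,0, 0,0,0,0.1,0,1.2,0, 0,0,0,0.1,0,1.8,0, 0,0,0,0.1,0,1.8,0]' | grep -E 'wrist_force'; python3 st.py;
```

```text
wrist_force: [-2.9, 0.2, 7.1]
t 9.075 sealer xyz mm [-83.9  28.5] 72.98 F [-2.94  0.21  7.09] open -9.465094528518819e-05
```

```bash
python3 -m handwheel '[0,0,0,0.1,0,0.8,0, 0,0,0,0.2,0,1.6,0, 0,0,0,0.2,0,2.4,0, 0,0,0,0.2,0,2.4,0]' | grep -E 'wrist_force'; python3 st.py;
```

```text
wrist_force: [-4.2, 0.0, 9.3]
t 9.575 sealer xyz mm [-83.9  28.6] 70.68 F [-4.16  0.    9.35] open 0.0002897614493513557
```

```bash
python3 -m handwheel '[0,0,0,0,0,0.6,0, 0,0,0,0.1,0,1.2,0, 0,0,0,0.1,0,1.8,0, 0,0,0,0.1,0,1.8,0]' | grep -E 'wrist_force'; python3 st.py; python3 - <<'E'
from h import *
c=eyes.capture("top"); cv2.imwrite("pics/t2.png",cv2.resize(c["frame"][120:260,180:360],None,fx=4,fy=4))
E
```

```text
wrist_force: [-3.0, 0.0, 5.6]
t 10.075 sealer xyz mm [-83.8  28.6] 68.7 F [-3.05  0.03  5.56] open 9.269891323121102e-05
```

View pics/t2.png

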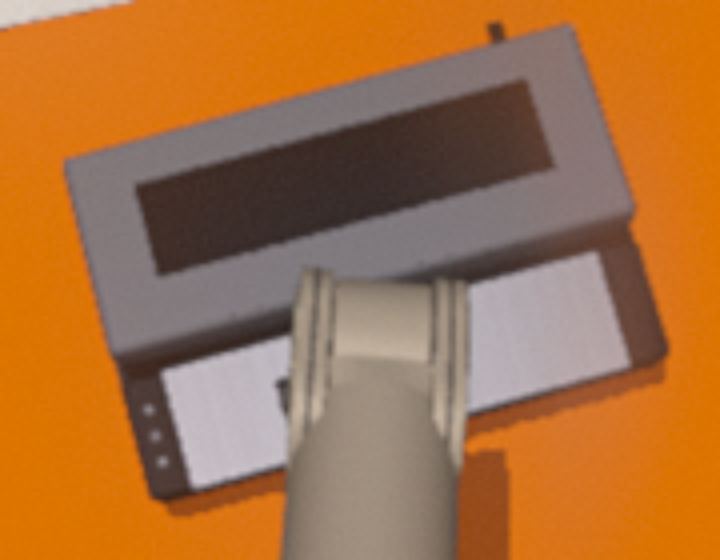

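The arm hides the pad here, and the lid's front edge seems to be lifting. The force fell from 9.3 to 5.6 N, which fits the catch letting go. I'll check from the side.

```bash
python3 -m handwheel '[0,0,0,0,0,0,0, 0,0,0,0,0,0,0, 0,0,0,0,0,0,0, 0,0,0,0,0,0,0]' | grep -E 'wrist_force'; python3 st.py; python3 - <<'E'
from h import *
c=eyes.capture("side"); cv2.imwrite("pics/s2.png",cv2.resize(c["frame"][120:290,170:370],None,fx=3.5,fy=3.5))
E
```

```text
wrist_force: [-3.0, 0.4, 6.4]
t 10.625 sealer xyz mm [-83.9  28.5] 68.67 F [-3.04  0.39  6.39] open 6.889575946600706e-05
```

View pics/s2.png

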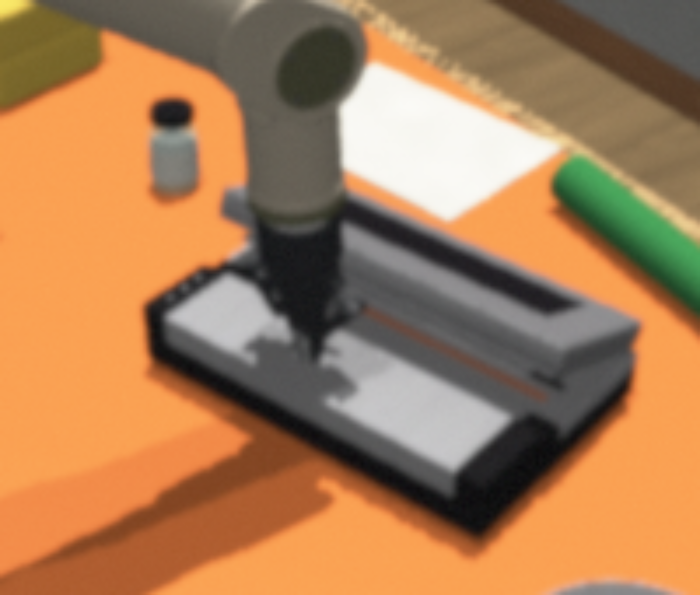

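The side view shows the lid sprung up, with its front edge near (560,360) and the interior visible. I'll pull back up and toward the front.

```bash
python3 -m handwheel '[0,0,0,0,0,-4,0, 0,0,0,0,0,-12,0, 0,0,0,2,0,-35,0, 0,0,0,10,0,-70,0, 0,0,0,30,0,-110,0, 0,0,0,60,0,-140,0, 0,0,0,80,0,-150,0, 0,0,0,80,0,-150,0, 0,0,0,80,0,-150,0, 0,0,0,80,0,-150,0]'; python3 st.py; python3 - <<'E'
from h import *
c=eyes.capture("side"); cv2.imwrite("pics/s3.png",c["frame"])
E
```

```text
time_s: 11.92
position: [0.4454, -0.0362, 0.2102]
tool_rot: [-0.397, 3.031, 0.017]
wrist_force: [0.0, -0.6, -0.5]
opening: 0.0
grip_force: 0.0
t 11.925 sealer xyz mm [-176.4   28.6] 210.23 F [ 0.01 -0.61 -0.55] open 2.758249271803393e-05
```

View pics/s3.png

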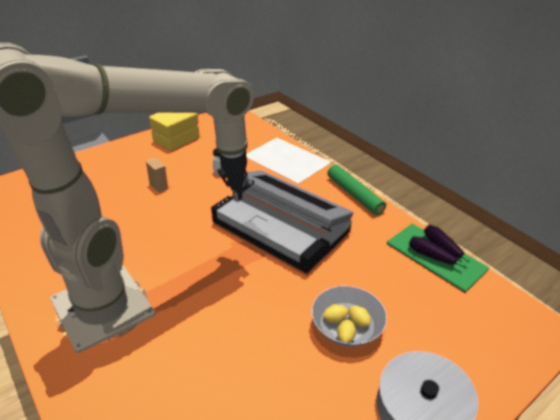

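The lid is up (around (305,200)), the hand is clear, and the bowl, carton and jar haven't moved.

```bash
python3 -c "
from workcell import r
print(r.hand_in())"
```

```text
the job is handed in; nothing more can be done
None
```

I found the release pad by feel and pressed it in; the lid sprang up by itself, and I handed the job in with the hand clear after about 12 s, with panel contact mostly 4–5 N but about 9 N for a moment at first touch.

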